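# Clamp a carton on the slide table and index its labels under the print nozzle

### The job

Lay the long clamp bar in the notches of the two posts, so that it bridges the carton on the slide table. Then slide the table by its open finger well to bring the middle of the round label under the fixed print nozzle and pause there for two seconds, do the same with the middle of the square label, and finally with the middle of the oblong label, and leave it there. Do not press on the carton, and leave the short bar and the other things on the bench where they are.

Things in the scene. Friction and masses are not known exactly. Their poses are not given: they have to be found in the camera images.
- long_bar: plain aluminium bar, 220 x 18 x 20 mm (long axis x, height z), loose on the bench. Origin: centre of its underside. Either end may go either way
- short_bar: aluminium bar like it but only 130 mm long, too short to span the posts; stays where it is. Origin: centre of its underside
- bar_seat (a point): point midway between the two notched steel posts of the slide table, at the height of the notch floors (105 mm above the bench with the table level). Its x axis runs from post to post and its y along the y slide. The posts stand at x = -85 and +85 mm (20 mm thick in x), the notches are 28 mm wide in y, and their cheeks rise 12 mm above the floor. The laid bar clears the carton by 3 mm
- finger_well (a point): centre of the mouth of the open square black finger well on the slide table, 75 mm from bar_seat towards -y. Inside 52 x 52 mm, 32 mm deep (this point is level with the rim, 94 mm above the bench), walls 6 mm. Put closed fingers in it and push its walls to slide the table either way. Axes as bar_seat
- x_slide (a joint): position of the lower slide along the x axis of bar_seat (m), -0.075 to 0.075; moves with about 3 N and stays where it is left
- y_slide (a joint): position of the upper slide along the y axis of bar_seat (m), 0 to 0.18, growing towards the nozzle; moves with about 3 N and stays where it is left
- carton: flat brown carton 140 x 170 x 40 mm, nested between low fences on the slide table and carried along with it, three white paper labels on its top (102 mm above the bench). Origin: centre of its underside
- round_label (a point): middle of the round label, 26 mm across, on the carton's top
- square_label (a point): middle of the square label, 24 x 24 mm, on the carton's top
- oblong_label (a point): middle of the oblong label, 42 x 15 mm, on the carton's top
- nozzle_tip (a point): lower tip of the fixed steel print nozzle, 130 mm above the bench (28 mm above the labels); 22 mm in diameter above its cone, it hangs from a 20 mm wide arm (181 to 199 mm above the bench) that comes from a column 230 mm away on the +y side
- tape_roll: white tape roll standing on its flat side, 100 mm across, 48 mm high, bystander
- cutter: grey box cutter 165 mm long, bystander
- small_carton: small brown carton 80 x 60 x 45 mm, bystander
- label_roll: roll of white labels on end, 80 mm across, 50 mm high, bystander

How it is judged:
By the outcome, as a careful person would: the job done as asked, in the order asked, and still so for the second after the job is handed in, with the robot touching nothing.
It also fails if it takes over 72 s, if anything falls off the work surface, if the arm or the gripper's body presses on something with over 40 N, if the wrist force passes 120 N, or if a joint passes its speed limit or range.

### The arm

A 7-joint arm with a two-finger parallel gripper is mounted at the origin on the work surface. World frame = base frame: x ahead of the robot, y to its left, z up, the work surface at z = 0. Lengths are in m, angles in rad, forces in N, time in s.
With the tool pointing down it reaches from about 0.425 to 0.875 m from the base axis. Payload 4.7 kg.
Tool frame: the origin (TCP) lies at the very end of the fingers, on their centre line; the grasp point (between the pads) lies 19 mm behind it; z points along the fingers, y is the line along which they close (so a half turn about z gives the same grasp; the last joint's range is limited). The gripper opens to 87 mm and grips with 3 to 60 N. Pads are 19 mm wide; open, the fingers measure 117 mm over their backs; the gripper's body (75 mm by 190 mm) begins 51 mm behind the grasp point.
Start: joints at [1.273, 0.321, -0.07, 1.45, 0.023, 1.371, -0.057], TCP at [0.199, -0.619, 0.223] pointing down, gripper open.
Joint ranges: [-2.86, 2.86], [-0.3, 2.09], [-1.38, 1.24], [0.06, 2.45], [-1.56, 4.7], [0.09, 2.05], [-2.69, 2.69]. Speed limits (rad/s): [2.57, 2.57, 3.14, 3.14, 3.14, 3.14, 3.14].

### API

Orientations are given as a rotation vector (axis times angle).
In Python, from bench import ctrl gives the robot as it stands.
- The arm moves only by the shell command python3 -m jog 'ROWS' [FORCE]. ROWS is JSON, a list that holds one entry, the list of rows, each a list of 7 numbers: the shift along the tool's x, y, z in mm, then the turn, a rotation vector about the tool's x, y, z in degrees, then the finger opening in mm, from 0 to 87. A call has 1 to 10 rows; each row is the pose to reach, as a shift and turn from the pose commanded when the call began, along the tool's axes at that moment; what a row does not reach only later rows make up. A row lasts 1/10 s, in which the tool goes at most 50 mm and 8.59 degrees, less where a joint would pass 70% of its speed; a pose out of reach is approached as far as the arm can. A call with a gripper value outside its range is refused whole. The fingers move at their own pace and stop on an object; FORCE is the grip in N (left out, the last holds). Time passes only in rows, so rows that repeat a pose let the fingers close. It gives the time, the measured TCP pose, the force, the opening and the grip force at its end, in the units of the state.
- ctrl.get_state(): the state, without advancing time (a new reading comes with each control period).
- ctrl.get_image(name): name is "scene" or "top"; returns a dict with "image" (384x512x3 uint8, red, green, blue), "depth" (384x512 float32, m along the optical axis (not along the pixel's ray), 0 where there is no reading), "fov_y" (degrees; the focal length in pixels is half the picture's height over the tangent of half this angle, whatever the lens; pixels are square), "cx", "cy" (the principal point, pixels), "k1" (the pictures are not rectified: a ray, as slopes to the right and down, at radius r is drawn at 1 + k1 r^2 times it, then the intrinsics apply), "rvec" (rotation vector, rad) and "tvec" (3), from world to camera coordinates, as OpenCV has them. Camera axes: x right, y down, z forward; pixel columns grow to the right and rows downward; lengths in m; the calibration is good to about 2 mm. A picture is of the moment at which its call begins.
- ctrl.close_job(): hands the job in; it is judged then, once.
The state is a dict: "time": time; "joint_positions": joint angles; "qd": joint speeds; "joint_torque": joint torques, N m; "position": TCP position; "tool_rot": TCP orientation; "ft_force": force on the tool from outside, world axes, zero at the start; "torque": the same for the moment, N m; "grip_width": opening from 0.0 (shut) to 1.0 (fully open); "grip_force": force on a finger pad.
Only numpy, scipy, OpenCV 4.12 (cv2) and the standard library are available. Lean on these libraries where they do the work, as an engineer would, in place of code of your own. Each camera call takes 0.05 s, during which the arm holds its last target. There are 200 camera calls.

## Working session

There is one attempt and no reset: what is moved stays moved. The work goes in short steps, Python scripts to look and compute and a shell command to move; the robot and the scene stay as the last step left them, time stands still between calls to the robot, and variables do not carry over. Pictures are saved under pics/ and viewed, at most 10 in all, crops included, and the job is handed in when it is done.

```bash
ls; mkdir -p pics; cat > h.py <<'E'
import numpy as np, cv2
from bench import ctrl
from scipy.spatial.transform import Rotation as R
def cam(n):
    d=ctrl.get_image(n); im=d["image"]; f=im.shape[0]/2/np.tan(np.radians(d["fov_y"])/2)
    d["K"]=np.array([[f,0,d["cx"]],[0,f,d["cy"]],[0,0,1.]]); d["D"]=np.array([d["k1"],0,0,0.])
    d["R"]=R.from_rotvec(d["rvec"]).as_matrix(); d["t"]=np.array(d["tvec"]).ravel(); return d
def save(d,p,s=1.5): cv2.imwrite(p,cv2.resize(d["image"][:,:,::-1],None,fx=s,fy=s))
def rays(d,uv):
    s=cv2.undistortPoints(np.array(uv,float).reshape(-1,1,2),d["K"],d["D"]).reshape(-1,2)
    return -d["R"].T@d["t"], np.c_[s,np.ones(len(s))]@d["R"]
def onz(d,uv,z):
    o,r=rays(d,uv); return o+r*((z-o[2])/r[:,2])[:,None]
def dep(d,uv):
    o,r=rays(d,uv); z=np.array([d["depth"][int(round(v)),int(round(u))] for u,v in uv]); return o+r*z[:,None]
def proj(d,P): return cv2.projectPoints(np.array(P,float).reshape(-1,3),np.array(d["rvec"],float),d["t"],d["K"],d["D"])[0].reshape(-1,2)
E
python3 - <<'E'
from h import *
for n in("scene","top"):
    d=cam(n); save(d,f"pics/{n}0.png"); print(n,-d["R"].T@d["t"],d["R"][2],d["fov_y"],d["k1"])
s=ctrl.get_state(); print(s["time"],s["position"],s["tool_rot"])
E
```

```text
pics
scene [ 1.15970723 -0.25952543  0.9725988 ] [-0.59209703  0.18413229 -0.78454853] 48.19881227180025 -0.053682823006249714
top [ 0.28016989 -0.08504286  1.20775261] [ 0.21409664  0.03020413 -0.9763454 ] 51.321164408940135 -0.01836803988218774
0.1 [ 0.19919983 -0.61818846  0.22155803] [-3.10178183e+00 -4.87584119e-01  6.04292551e-04]
```

View pics/scene0.png

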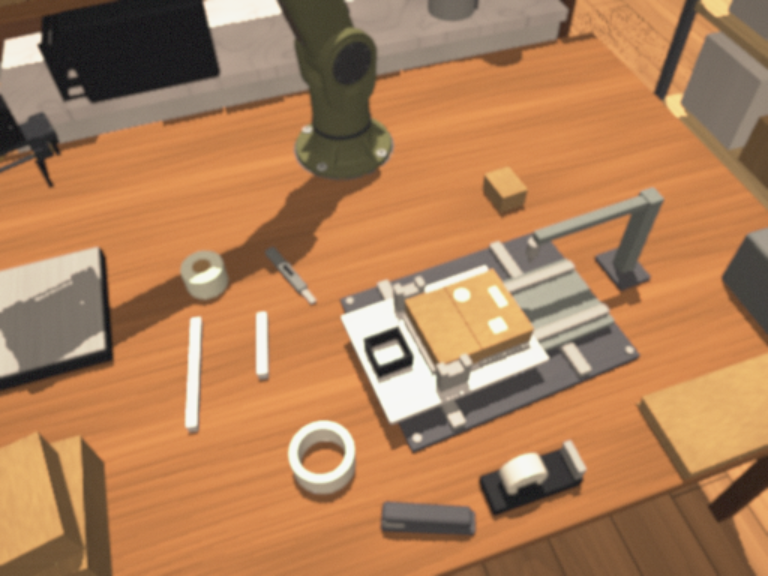

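View pics/top0.png

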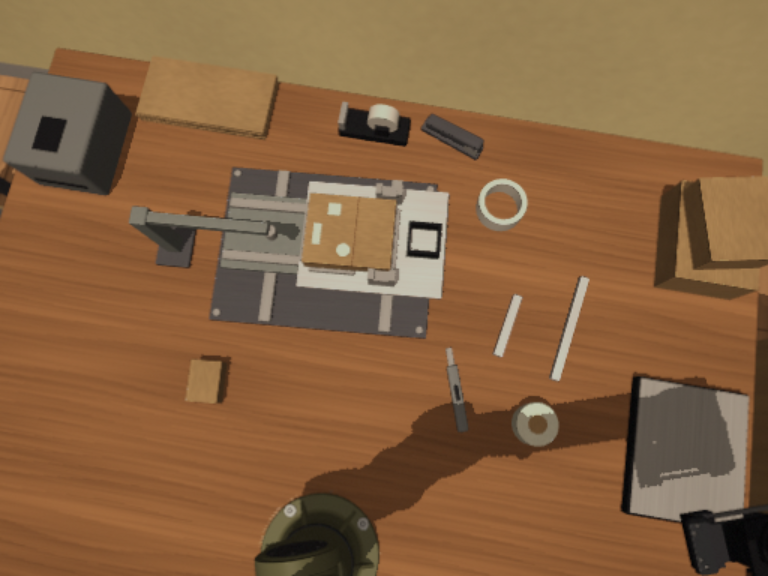

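The scene view shows the long bar at about (193,373), the short bar at (262,345), the well at (388,352) and the posts at (400,300) and (452,375). In the top view (both pictures scaled 1.5x) the long bar is at (570,328), the short bar at (508,325), the well at (424,240), the posts at (390,188) and (383,275), the nozzle tip at (272,232), and the labels at (335,209), (317,233) and (343,250).

```bash
cat >> h.py <<'E'
def blobs(m,amin=25):
    c,_=cv2.findContours(m.astype(np.uint8),cv2.RETR_LIST,cv2.CHAIN_APPROX_NONE)
    return [(x,cv2.minAreaRect(x)) for x in c if cv2.contourArea(x)>amin]
E
python3 - <<'E'
from h import *
np.set_printoptions(precision=4,suppress=True)
for n in("top","scene"):
    d=cam(n); h=cv2.cvtColor(d["image"],cv2.COLOR_RGB2HSV).astype(int)
    print(n)
    for nm,m in(("white",(h[...,1]<60)&(h[...,2]>185)),("black",h[...,2]<45)):
        for c,r in blobs(m):
            (u,v),(a,b),_=r
            if v>330 or u>440 and n=="top" or u<100 and n=="scene" or max(a,b)>150: continue
            p=dep(d,[(u,v)])[0]
            print(nm,np.round([u*1.5,v*1.5,a,b],1),"depth pt",p,"onz.02",onz(d,[(u,v)],.02)[0][:2],"z.102",onz(d,[(u,v)],.102)[0][:2],"z.094",onz(d,[(u,v)],.094)[0][:2])
E
```

```text
top
white [536.7 408.3   6.8  19.8] depth pt [ 0.3338 -0.3603  0.0491] onz.02 [ 0.3352 -0.3672] z.102 [ 0.3314 -0.3477] z.094 [ 0.3317 -0.3496]
white [507.2 324.8   5.1  41.4] depth pt [ 0.4877 -0.2897  0.0211] onz.02 [ 0.4879 -0.2899] z.102 [ 0.4736 -0.2757] z.094 [ 0.475  -0.2771]
white [569.7 327.7   5.4  69.9] depth pt [ 0.503  -0.4138  0.0213] onz.02 [ 0.5032 -0.4141] z.102 [ 0.4878 -0.3914] z.094 [ 0.4893 -0.3936]
white [342.4 249.4   7.8   7.1] depth pt [0.5642 0.0531 0.1047] onz.02 [0.586  0.0638] z.102 [0.5649 0.0535] z.094 [0.5669 0.0545]
white [423.2 239.5  15.7  13. ] depth pt [ 0.6214 -0.0961  0.0646] onz.02 [ 0.6347 -0.0965] z.102 [ 0.6102 -0.0957] z.094 [ 0.6126 -0.0958]
white [315.6 233.    4.8  13.3] depth pt [0.5884 0.1104 0.1012] onz.02 [0.611  0.1247] z.102 [0.5882 0.1102] z.094 [0.5904 0.1116]
white [423.7 239.5  25.6  26.7] depth pt [ 0.6216 -0.0969  0.0646] onz.02 [ 0.6349 -0.0974] z.102 [ 0.6105 -0.0965] z.094 [ 0.6128 -0.0966]
white [333.8 207.8   7.    7. ] depth pt [0.6451 0.0858 0.0996] onz.02 [0.6713 0.0981] z.102 [0.6443 0.0855] z.094 [0.6469 0.0867]
whi
[... 4301 characters left out ...]
8 0.0617]
white [205.1 275.9   8.5  22.8] depth pt [ 0.3345 -0.3594  0.0498] onz.02 [ 0.3078 -0.3626] z.102 [ 0.3812 -0.3537] z.094 [ 0.374  -0.3546]
white [531.4 256.   33.5  46.6] depth pt [0.5637 0.1789 0.152 ] onz.02 [0.4678 0.2494] z.102 [0.5274 0.2055] z.094 [0.5216 0.2098]
white [242.2  13.5  18.   51. ] depth pt [-0.7073 -0.1148 -0.0147] onz.02 [-0.6418 -0.1199] z.102 [-0.4867 -0.1319] z.094 [-0.5018 -0.1307]
black [393.8 365.5   4.7  23.4] depth pt [ 0.6491 -0.0945  0.0809] onz.02 [ 0.6142 -0.0833] z.102 [ 0.6612 -0.0984] z.094 [ 0.6566 -0.097 ]
black [389.2 338.   26.1  12.3] depth pt [ 0.592  -0.0834  0.0735] onz.02 [ 0.5582 -0.0729] z.102 [ 0.61   -0.0889] z.094 [ 0.605  -0.0874]
```

```bash
python3 - <<'E'
from h import *
a=cam("top")["image"][110:205,190:310,::-1]; b=cam("scene")["image"][125:300,215:430,::-1]
a=cv2.resize(a,(720,570),interpolation=cv2.INTER_CUBIC)
cv2.imwrite("pics/c1.png",a); cv2.imwrite("pics/c2.png",cv2.resize(b,None,fx=3.4,fy=3.4,interpolation=cv2.INTER_CUBIC))
E
```

```text
(no output)
```

View pics/c1.png

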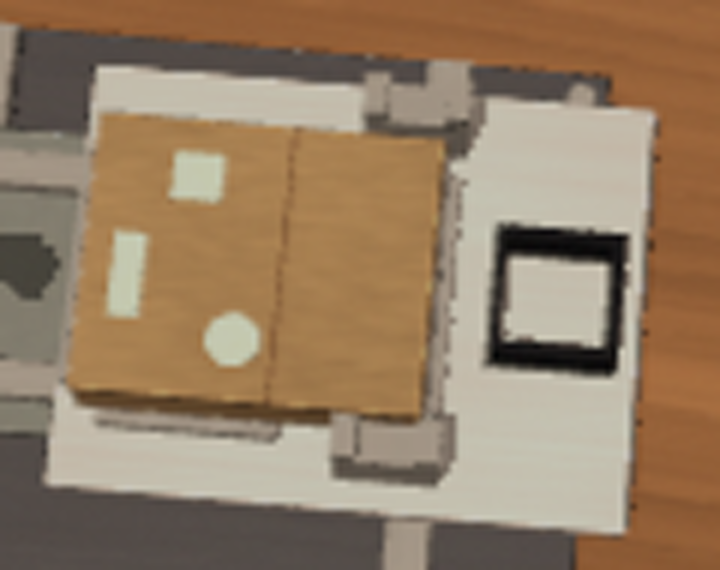

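View pics/c2.png

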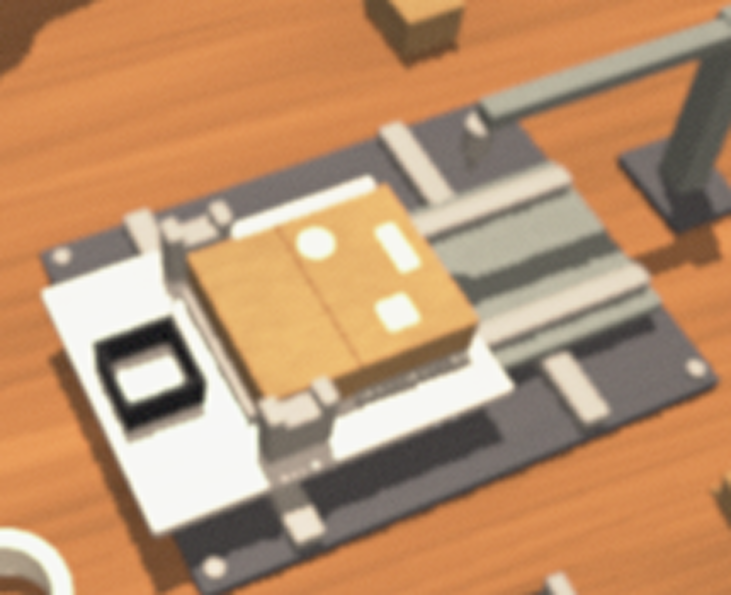

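The crops show the notched posts at crop px (405,97) and (390,440), and the well mouth at (560,300). The table x axis is slightly yawed from world x. Next I'll use depth points from both views.

```bash
cat >> h.py <<'E'
def cloud(d):
    v,u=np.nonzero(d["depth"]>0); o,r=rays(d,np.c_[u,v]); return o+r*d["depth"][v,u][:,None]
def box(P,x0,x1,y0,y1,z0,z1):
    return P[(P[:,0]>x0)&(P[:,0]<x1)&(P[:,1]>y0)&(P[:,1]<y1)&(P[:,2]>z0)&(P[:,2]<z1)]
E
python3 - <<'E'
from h import *
np.set_printoptions(precision=4,suppress=True)
for n in("top","scene"):
    d=cam(n); P=cloud(d); print(n)
    def rect(nm,B):
        (c,s,a)=cv2.minAreaRect(B[:,:2].astype(np.float32)); print(nm,len(B),"c",np.array(c),"s",np.array(s),"ang",round(a,1),"z",np.percentile(B[:,2],[10,50,90]))
    rect("long",box(P,.35,.65,-.48,-.35,.014,.03)); rect("short",box(P,.38,.6,-.34,-.24,.014,.03))
    rect("well",box(P,.54,.7,-.15,-.045,.085,.11)); rect("carton",box(P,.5,.69,-.03,.2,.095,.107))
    for nm,x0,x1 in(("postN",.45,.53),("postF",.67,.75)):
        B=box(P,x0,x1,-.07,.05,.108,.13)
        if len(B)>3:
            rect(nm,B)
            for q in B[np.argsort(B[:,1])][::3]: print("   ",q)
    rect("noz",box(P,.5,.7,.12,.26,.125,.16))
E
```

```text
top
long 453 c [ 0.5047 -0.4147] s [0.0194 0.2195] ang 79.9 z [0.016  0.0191 0.0221]
short 253 c [ 0.4886 -0.2901] s [0.0179 0.1294] ang 78.7 z [0.0165 0.0191 0.0222]
well 188 c [ 0.617  -0.0952] s [0.0651 0.0637] ang 4.8 z [0.0891 0.0931 0.0961]
carton 2709 c [0.6017 0.0541] s [0.1679 0.1742] ang 90.0 z [0.0988 0.1015 0.1042]
postN 43 c [ 0.5239 -0.0274] s [0.0144 0.0493] ang 2.8 z [0.1125 0.1164 0.1179]
    [ 0.5184 -0.0524  0.1147]
    [ 0.5266 -0.051   0.116 ]
    [ 0.5202 -0.0492  0.1171]
    [ 0.518  -0.0467  0.1119]
    [ 0.5254 -0.0455  0.117 ]
    [ 0.5192 -0.0437  0.1176]
    [ 0.5279 -0.0422  0.1164]
    [ 0.517  -0.0128  0.1166]
    [ 0.523  -0.0117  0.1151]
    [ 0.5169 -0.01    0.1151]
    [ 0.5248 -0.0086  0.1175]
    [ 0.5193 -0.0067  0.1147]
    [ 0.5271 -0.0054  0.1177]
    [ 0.5179 -0.0042  0.119 ]
    [ 0.5267 -0.0026  0.1174]
postF 70 c [ 0.6959 -0.0136] s [0.0214 0.052 ] ang 4.6 z [0.1122 0.1154 0.1187]
    [ 0.6998 -0.0393  0.115 ]
    [ 0.6892 -0.0382  0.1096]
    [ 0.6963 -0.037   0.1149]
    [ 0.7039 -0.0356  0.1187]
    [ 0.7084 -0.035   0.115 ]
    [ 0.698
[... 2114 characters left out ...]
0.7072 -0.0282  0.1171]
    [ 0.6917 -0.0268  0.114 ]
    [ 0.697  -0.0186  0.109 ]
    [0.6865 0.     0.1182]
    [0.6867 0.0006 0.1094]
    [0.6901 0.0009 0.1189]
    [0.697  0.0012 0.1116]
    [0.6951 0.0015 0.1173]
    [0.6922 0.0028 0.1168]
    [0.7026 0.0036 0.1147]
    [0.701  0.0042 0.1163]
    [0.6926 0.0048 0.1205]
    [0.6858 0.0052 0.1189]
    [0.6968 0.0058 0.1178]
    [0.694  0.007  0.1172]
    [0.6972 0.0082 0.1171]
    [0.7041 0.0084 0.1099]
    [0.6889 0.0091 0.1172]
    [0.6871 0.0098 0.1184]
    [0.6922 0.0103 0.1171]
    [0.6894 0.0115 0.1166]
    [0.7002 0.0121 0.1151]
    [0.7048 0.0129 0.1131]
noz 25 c [0.5618 0.1794] s [0.0171 0.0103] ang 66.4 z [0.1361 0.1487 0.1583]
```

Long bar: centre (0.506, -0.414), long axis at -10.2°. Seat: (0.611, -0.0205), yaw 4.7°. Going above the bar now.

```bash
python3 -m jog '[[[20,-6,0,0,0,3,87],[60,-17,10,0,0,8,87],[108,-30,30,0,0,14,87],[155,-44,50,0,0,20,87],[202,-57,70,0,0,26,87],[250,-70,90,0,0,28.1,87],[297,-84,100,0,0,28.1,87],[335,-95,100,0,0,28.1,87],[354.5,-100,100,0,0,28.1,87],[354.5,-100,100,0,0,28.1,87]]]' 25
python3 - <<'E'
from h import *
s=ctrl.get_state(); M=R.from_rotvec(s["tool_rot"]).as_matrix(); p=np.array(s["position"])
print(s["time"],p,np.degrees(np.arctan2(M[1,0],M[0,0])),M[:,2],(M.T@(np.array([.506,-.4143,.005])-p)*1e3).round(1))
E
```

```text
time: 1.4
position: [0.5108, -0.4097, 0.1223]
tool_rot: [-3.127, 0.267, -0.003]
ft_force: [-0.6, 0.1, 0.7]
grip_width: 1.003
grip_force: 0.0
1.4 [ 0.51083401 -0.40970959  0.12225555] -9.760568468691421 [ 0.00216258  0.00258186 -0.99999433] [ -4.2   5.7 117.2]
```

```bash
python3 -m jog '[[[-2,3,30,0,0,0.4,87],[-4,5,70,0,0,0.4,87],[-4,5,80,0,0,0.4,87],[-4,5,80,0,0,0.4,87],[-4,5,80,0,0,0.4,87]]]'
python3 - <<'E'
from h import *
s=ctrl.get_state(); M=R.from_rotvec(s["tool_rot"]).as_matrix(); p=np.array(s["position"])
print(s["time"],p,np.degrees(np.arctan2(M[1,0],M[0,0])),(M.T@(np.array([.506,-.4143,.005])-p)*1e3).round(1))
d=cam("top"); print(proj(d,[p]))
save(d,"pics/g1.png",1.5)
E
```

```text
time: 1.9
position: [0.5018, -0.42, 0.0441]
tool_rot: [3.127, -0.292, 0.003]
ft_force: [0.4, 0.2, 1.1]
grip_width: 0.997
grip_force: 0.0
1.9 [ 0.50181996 -0.41999973  0.04413267] -10.674484714909838 [ 3.  -6.4 39.1]
[[384.12393169 218.10189871]]
```

View pics/g1.png

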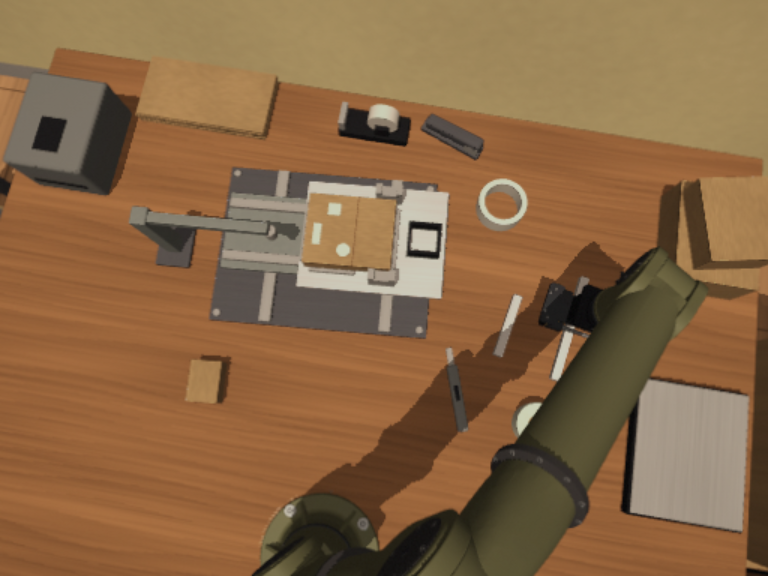

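The gripper sits over the long bar at about (575,310) in the top view. Readings lag until the arm settles, so I'm correcting and descending.

```bash
python3 -m jog '[[[3,-5,0,0,0,-0.4,87],[3,-5,10,0,0,-0.4,87],[3,-5,25,0,0,-0.4,87],[3,-5,35,0,0,-0.4,87],[3,-5,39,0,0,-0.4,87],[3,-5,39,0,0,-0.4,87],[3,-5,39,0,0,-0.4,87]]]'
python3 -m jog '[[[0,0,0,0,0,0,10],[0,0,0,0,0,0,10],[0,0,0,0,0,0,10],[0,0,0,0,0,0,10],[0,0,0,0,0,0,10],[0,0,0,0,0,0,10]]]' 25
```

```text
time: 2.65
position: [0.5052, -0.4147, 0.0034]
tool_rot: [3.129, -0.28, -0.0]
ft_force: [0.4, -0.2, 0.3]
grip_width: 1.0
grip_force: 0.0
time: 3.25
position: [0.5052, -0.4146, 0.0036]
tool_rot: [3.129, -0.28, 0.0]
ft_force: [-0.3, 0.4, 0.4]
grip_width: 0.54
grip_force: 0.0
```

```bash
python3 -m jog '[[[0,0,0,0,0,0,10],[0,0,0,0,0,0,10],[0,0,0,0,0,0,10],[0,0,0,0,0,0,10],[0,0,0,0,0,0,10],[0,0,0,0,0,0,10]]]' 30
python3 -m jog '[[[0,0,-10,0,0,0,10],[0,0,-40,0,0,0,10],[0,0,-80,0,0,0,10],[0,0,-120,0,0,0,10],[0,0,-150,0,0,0,10],[0,0,-160,0,0,0,10],[0,0,-160,0,0,0,10],[0,0,-160,0,0,0,10]]]' 
python3 - <<'E'
from h import *
s=ctrl.get_state(); M=R.from_rotvec(s["tool_rot"]).as_matrix(); p=np.array(s["position"])
print(s["time"],p,np.degrees(np.arctan2(M[1,0],M[0,0])),(M.T@(np.array([.611,-.0205,.165])-p)*1e3).round(1))
E
```

```text
time: 3.85
position: [0.5052, -0.4146, 0.0036]
tool_rot: [3.129, -0.28, 0.0]
ft_force: [-0.1, -0.1, -0.3]
grip_width: 0.205
grip_force: 30.0
time: 4.65
position: [0.5042, -0.414, 0.1616]
tool_rot: [-3.128, 0.28, 0.004]
ft_force: [0.1, 0.2, -2.1]
grip_width: 0.204
grip_force: 30.0
4.65 [ 0.50417723 -0.41398489  0.16164092] -10.238335841728803 [  35.2 -406.2   -3. ]
```

```bash
python3 -m jog '[[[2,-20,0,0,0,-1,10],[5,-60,0,0,0,-3,10],[9,-105,0,0,0,-5,10],[13,-152,0,0,0,-7,10],[17,-200,0,0,0,-9,10],[21,-248,0,0,0,-11,10],[25,-296,0,0,0,-13,10],[29,-342,0,0,0,-14.9,10],[33,-385,0,0,0,-14.9,10],[34.5,-406,0,0,0,-14.9,10]]]' 
python3 -m jog '[[[0,0,0,0,0,0,10],[0,0,0,0,0,0,10],[0,0,0,0,0,0,10]]]' 
cat > look.py <<'E'
from h import *
np.set_printoptions(precision=4,suppress=True)
s=ctrl.get_state(); M=R.from_rotvec(s["tool_rot"]).as_matrix(); p=np.array(s["position"])
print(s["time"],p,np.degrees(np.arctan2(M[1,0],M[0,0])),s["ft_force"])
for n in("top","scene"):
    d=cam(n); h=cv2.cvtColor(d["image"],cv2.COLOR_RGB2HSV).astype(int)
    for c,r in blobs((h[...,1]<60)&(h[...,2]>170),15):
        (u,v),(a,b),_=r; q=onz(d,[(u,v)],.102)[0]
        if max(a,b)<26 and .4<q[0]<.75 and 0<q[1]<.3: print(n,"label?",np.round([u,v,a,b],1),q)
    P=cloud(d)
    B=box(P,.45,.75,-.07,.2,.108,.13); print("bar/posts",len(B))
    if len(B): print(cv2.minAreaRect(B[:,:2].astype(np.float32)))
    W=box(P,.5,.75,-.16,.1,.085,.0995); 
    for k in(.14,.16,.19):
        B=box(P,.45,.65,.13,.35,k-.005 if k>.18 else k-.01,k+.012 if k>.18 else k+.01)
        if len(B)>4: print(n,"noz z",k,len(B),B.mean(0),cv2.minAreaRect(B[:,:2].astype(np.float32)))
    cv2.imwrite(f"pics/L_{n}.png",cv2.resize(d["image"][90:300,130:430,::-1],None,fx=2.6,fy=2.6,interpolation=cv2.INTER_CUBIC))
E
python3 look.py
```

```text
time: 5.65
position: [0.6102, -0.0132, 0.1617]
tool_rot: [-3.134, -0.141, 0.004]
ft_force: [0.3, 0.5, -1.4]
grip_width: 0.203
grip_force: 30.0
time: 5.95
position: [0.6103, -0.0226, 0.1624]
tool_rot: [3.138, 0.125, -0.003]
ft_force: [0.1, 0.5, -2.7]
grip_width: 0.204
grip_force: 30.0
5.95 [ 0.6103 -0.0226  0.1624] 4.579140761397705 [ 0.1029  0.4822 -2.7334]
top label? [177.9 202.2   4.6  20.4] [0.4383 0.1734 0.102 ]
top label? [210.5 155.5  13.    5. ] [0.5878 0.1098 0.102 ]
top label? [211.5 127.5  13.   15. ] [0.6722 0.1236 0.102 ]
bar/posts 0
top noz z 0.16 16 [0.5516 0.1749 0.1605] ((0.5514076352119446, 0.1756676286458969), (0.006775372661650181, 0.019521750509738922), 44.01752853393555)
top noz z 0.19 531 [0.5498 0.2637 0.1971] ((0.5521376729011536, 0.2611373960971832), (0.0228560883551836, 0.17696532607078552), 4.190708160400391)
scene label? [384.3 238.5  23.9   9. ] [0.7422 0.1785 0.102 ]
scene label? [331.5 216.5  10.3  10.3] [0.6433 0.0865 0.102 ]
scene label? [307.5 196.    8.   11. ] [0.5653 0.055  0.102 ]
scene label? [331.5 197.3  15.5   6.7] [0.5892 0.1111 0.102 ]
scene label? [316.4 179.7   3.5  11.7] [0.5231 0.0977 0.102 ]
scene label? [354.5 161.5   7.1   4.2] [0.498  0.2209 0.102 ]
bar/posts 105
((0.617672324180603, 0.03269609436392784), (0.17535915970802307, 0.15134060382843018), 2.707092761993408)
scene noz z 0.14 14 [0.5607 0.1801 0.1416] ((0.5607593655586243, 0.18022873997688293), (0.009040605276823044, 0.005430805496871471), 36.72579574584961)
scene noz z 0.16 38 [0.5639 0.1771 0.1629] ((0.5638779401779175, 0.17873027920722961), (0.020528025925159454, 0.012043226510286331), 61.78112030029297)
scene noz z 0.19 577 [0.5562 0.2617 0.1958] ((0.553555428981781, 0.2633151710033417), (0.023256056010723114, 0.1734531819820404), 4.813652515411377)
```

```bash
python3 -m jog '[[[0.7,-1,0,0,0,0,10],[0.7,-2,10,0,0,0,10],[0.7,-2,25,0,0,0,10],[0.7,-2,36,0,0,0,10],[0.7,-2,36,0,0,0,10],[0.7,-2,36,0,0,0,10]]]' 
python3 look.py | head -1
```

```text
time: 6.65
position: [0.6114, -0.0191, 0.1267]
tool_rot: [-3.139, -0.128, 0.002]
ft_force: [-0.4, 0.2, -2.0]
grip_width: 0.206
grip_force: 30.0
6.65 [ 0.6114 -0.0191  0.1267] 4.667225765083938 [-0.4191  0.1691 -1.9826]
```

View pics/L_scene.png

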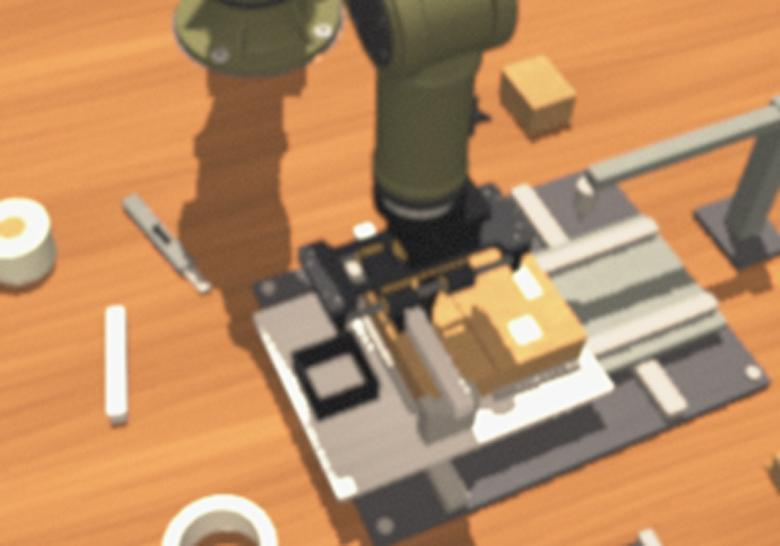

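The bar lines up over the near post's notch at (445,370). Lowering it.

```bash
python3 -m jog '[[[0,1,5,0,0,0,10],[0,1,12,0,0,0,10],[0,1,16,0,0,0,10],[0,1,17.5,0,0,0,10],[0,1,17.5,0,0,0,10],[0,1,17.5,0,0,0,10]]]'; python3 look.py | grep -v label
```

```text
time: 7.35
position: [0.6119, -0.0201, 0.1101]
tool_rot: [3.139, 0.128, 0.0]
ft_force: [-0.2, 0.1, -1.2]
grip_width: 0.207
grip_force: 30.0
7.35 [ 0.6119 -0.0201  0.1101] 4.670617281116843 [-0.1841  0.1172 -1.2109]
bar/posts 2
((0.5926035046577454, 0.10561203956604004), (0.015029159374535084, 0.0), -168.7493896484375)
top noz z 0.16 16 [0.5511 0.1747 0.1618] ((0.551385760307312, 0.17574761807918549), (0.007481727283447981, 0.019544318318367004), 42.95945739746094)
top noz z 0.19 535 [0.5498 0.2641 0.1971] ((0.5516142249107361, 0.260622501373291), (0.0218635406345129, 0.17893314361572266), 3.9906742572784424)
bar/posts 580
((0.5768527984619141, 0.020880207419395447), (0.1817018687725067, 0.265485942363739), 41.921302795410156)
scene noz z 0.14 12 [0.5606 0.1799 0.1416] ((0.5601973533630371, 0.18050363659858704), (0.0067984433844685555, 0.008537614718079567), 8.213685035705566)
scene noz z 0.16 34 [0.5639 0.1776 0.1615] ((0.5635728240013123, 0.17808184027671814), (0.02023480460047722, 0.010332440957427025), 55.88644790649414)
scene noz z 0.19 573 [0.5561 0.2618 0.196 ] ((0.5533959269523621, 0.2609952688217163), (0.02299806848168373, 0.17854799330234528), 4.554092884063721)
```

Force on the tool has dropped, so I'll go down slowly until contact.

```bash
python3 -m jog '[[[0,0,1,0,0,0,10],[0,0,1,0,0,0,10],[0,0,1.5,0,0,0,10],[0,0,1.5,0,0,0,10]]]'
```

```text
time: 7.85
position: [0.6119, -0.0201, 0.1085]
tool_rot: [3.139, 0.128, 0.0]
ft_force: [-0.4, -1.1, -2.3]
grip_width: 0.203
grip_force: 30.0
```

```bash
python3 -m jog '[[[0,0,0.5,0,0,0,10],[0,0,1,0,0,0,10],[0,0,1,0,0,0,10]]]'
```

```text
time: 8.15
position: [0.6121, -0.0201, 0.1085]
tool_rot: [3.139, 0.128, 0.001]
ft_force: [-2.9, 0.8, 5.2]
grip_width: 0.203
grip_force: 30.0
```

Contact. Releasing and rising.

```bash
python3 -m jog '[[[0,0,0,0,0,0,45],[0,0,0,0,0,0,45],[0,0,0,0,0,0,45],[0,0,0,0,0,0,45],[0,0,0,0,0,0,45]]]'
python3 -m jog '[[[0,0,-10,0,0,0,45],[0,0,-30,0,0,0,45],[0,10,-60,0,0,0,0],[0,40,-65,0,0,0,0],[0,65,-65,0,0,0,0],[0,75,-65,0,0,0,0],[0,75,-65,0,0,0,0],[0,75,-65,0,0,0,0],[0,75,-65,0,0,0,0]]]' 10
python3 look.py; python3 - <<'E'
from h import *
a=cv2.imread("pics/L_scene.png");b=cv2.imread("pics/L_top.png")
cv2.imwrite("pics/m1.png",cv2.resize(np.vstack([a,b]),(430,600)))
E
```

```text
time: 8.65
position: [0.6118, -0.0201, 0.1073]
tool_rot: [3.139, 0.128, -0.0]
ft_force: [-0.4, 0.0, 0.8]
grip_width: 0.496
grip_force: 0.0
time: 9.55
position: [0.6179, -0.0925, 0.1724]
tool_rot: [-3.138, -0.132, 0.0]
ft_force: [-0.3, 0.3, 0.0]
grip_width: 0.026
grip_force: 0.0
9.55 [ 0.6179 -0.0925  0.1724] 4.8196379133624125 [-0.3145  0.3494  0.0401]
top label? [228. 166.   8.   8.] [0.5655 0.0543 0.102 ]
top label? [210.5 155.5  13.    5. ] [0.5878 0.1098 0.102 ]
top label? [222.4 138.9   7.9   7.5] [0.6432 0.0854 0.102 ]
bar/posts 145
((0.6031811833381653, 0.00794956088066101), (0.16239941120147705, 0.18797190487384796), 38.676937103271484)
top noz z 0.16 16 [0.5515 0.1754 0.1607] ((0.5518628358840942, 0.17660100758075714), (0.007157782092690468, 0.019662128761410713), 38.65764236450195)
top noz z 0.19 528 [0.5498 0.2636 0.1969] ((0.5510661602020264, 0.26566562056541443), (0.021265462040901184, 0.16985027492046356), 3.971508264541626)
scene label? [312.5 246.    4.9   6.4] [0.7053 0.0099 0.102 ]
scene label? [384.2 238.4  23.1   9. ] [0.7418 0.1785 0.102 ]
scene label? [331.5 216
[... 161 characters left out ...]
]
scene label? [313.7 181.6   5.4  23.7] [0.5268 0.0885 0.102 ]
scene label? [354.5 161.5   7.1   4.2] [0.498  0.2209 0.102 ]
bar/posts 686
((0.6266213059425354, -0.018928490579128265), (0.1940275877714157, 0.053180254995822906), 5.079464435577393)
scene noz z 0.14 14 [0.5606 0.18   0.1423] ((0.5608862638473511, 0.18048836290836334), (0.009617526084184647, 0.004339763429015875), 50.94645690917969)
scene noz z 0.16 34 [0.5635 0.1773 0.1626] ((0.5637924671173096, 0.1788347065448761), (0.02128671668469906, 0.011589650996029377), 65.09492492675781)
scene noz z 0.19 577 [0.5561 0.2621 0.1959] ((0.5535877346992493, 0.26508742570877075), (0.02382528781890869, 0.1695205420255661), 4.394681453704834)
```

View pics/L_scene.png

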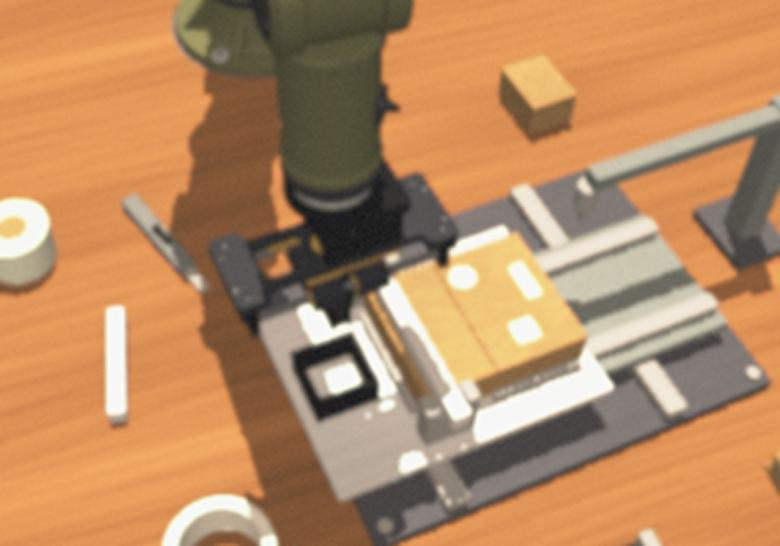

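The bar lies in both notches, and the closed fingers hang above the well at (335,375). Descending into the well and starting the push.

```bash
python3 -m jog '[[[-0.5,2,20,0,0,0,0],[-0.5,2,55,0,0,0,0],[-0.5,2,85,0,0,0,0],[-0.5,2,96,0,0,0,0],[-0.5,2,96,0,0,0,0],[-0.5,2,96,0,0,0,0]]]' 
python3 -m jog '[[[0,-8,0,0,0,0,0],[0,-20,0,0,0,0,0],[0,-35,0,0,0,0,0],[0,-50,0,0,0,0,0],[0,-65,0,0,0,0,0],[0,-80,0,0,0,0,0],[0,-95,0,0,0,0,0],[0,-108,0,0,0,0,0],[0,-115,0,0,0,0,0],[0,-115,0,0,0,0,0]]]' 
python3 -m jog '[[[0,0,0,0,0,0,0],[0,0,0,0,0,0,0]]]'
cat > lab.py <<'E'
from h import *
import sys
np.set_printoptions(precision=1,suppress=True)
nz=np.array([.558,.182]); A=np.array([[.9966,.0819],[-.0819,.9966]])
s=ctrl.get_state(); print(s["time"],np.round(s["position"],4),np.round(s["ft_force"],1))
for n in("top","scene"):
    d=cam(n); h=cv2.cvtColor(d["image"],cv2.COLOR_RGB2HSV).astype(int)
    hh=h[...,0]; brown=((hh>8)&(hh<24)&(h[...,1]>90)).astype(np.uint8)
    for c,r in blobs((h[...,1]<60)&(h[...,2]>165),15):
        (u,v),(a,b),_=r; q=onz(d,[(u,v)],.102)[0]; z=dep(d,[(u,v)])[0][2]
        if max(a,b)<24 and .4<q[0]<.8 and 0<q[1]<.35 and abs(z-.102)<.009: print(n,np.round([u,v,a,b],1),np.round(q[:2],4),"to nozzle x',y' mm:",A@(nz-q[:2])*1e3)
    cv2.imwrite(f"pics/L_{n}.png",cv2.resize(d["image"][90:300,130:430,::-1],None,fx=2.6,fy=2.6,interpolation=cv2.INTER_CUBIC))
E
python3 lab.py
```

```text
time: 10.25
position: [0.6186, -0.0965, 0.0778]
tool_rot: [3.139, 0.129, 0.003]
ft_force: [-0.2, -0.1, 0.1]
grip_width: 0.004
grip_force: 0.0
time: 11.25
position: [0.6082, 0.0205, 0.0771]
tool_rot: [-3.137, -0.132, -0.001]
ft_force: [-0.2, 0.6, -0.2]
grip_width: 0.007
grip_force: 0.0
time: 11.45
position: [0.6077, 0.018, 0.076]
tool_rot: [-3.138, -0.128, 0.002]
ft_force: [0.6, -0.9, 0.0]
grip_width: 0.008
grip_force: 0.0
11.45 [0.6 0.  0.1] [ 0.6 -0.9  0. ]
top [194. 163.   8.   8.] [0.6 0.2] to nozzle x',y' mm: [ 2.6 29.7]
top [189.  136.5   7.    8. ] [0.6 0.2] to nozzle x',y' mm: [-75.7   5.4]
scene [366.  203.5   9.8  10.3] [0.6 0.2] to nozzle x',y' mm: [-77.5   3.4]
scene [343.3 182.9   8.6   5.4] [0.6 0.2] to nozzle x',y' mm: [ 3.7 22. ]
scene [365.1 184.9  15.6   6. ] [0.6 0.2] to nozzle x',y' mm: [-25.2 -26.3]
```

```bash
python3 -m jog '[[[0,-4,0,0,0,0,0],[0,-12,0,0,0,0,0],[0,-20,0,0,0,0,0],[0,-26,0,0,0,0,0],[0,-28.5,0,0,0,0,0],[0,-28.5,0,0,0,0,0],[0,-28.5,0,0,0,0,0]]]' 
cat >> lab.py <<'E'
print("pos mm",np.array(s["position"])*1e3)
E
python3 lab.py
```

```text
time: 12.25
position: [0.606, 0.0477, 0.0768]
tool_rot: [-3.137, -0.13, -0.001]
ft_force: [-0.1, 0.1, 0.1]
grip_width: 0.003
grip_force: 0.0
12.25 [0.6 0.  0.1] [-0.1  0.1  0.1]
top [184.  162.5   7.    8. ] [0.6 0.2] to nozzle x',y' mm: [3.6 1. ]
top [179.  135.5   7.    8. ] [0.6 0.2] to nozzle x',y' mm: [-76.2 -24. ]
scene [375.2 199.9   9.8  10.3] [0.6 0.2] to nozzle x',y' mm: [-77.2 -23.9]
scene [374.2 181.7  15.5   5.7] [0.6 0.2] to nozzle x',y' mm: [-25.7 -54. ]
pos mm [606.   47.7  76.8]
```

```bash
python3 -m jog '[[[3,5,0,0,0,0,0],[9,6,0,0,0,0,0],[14,6,0,0,0,0,0],[17,6,0,0,0,0,0],[18,6,0,0,0,0,0],[18,6,0,0,0,0,0],[18,6,0,0,0,0,0]]]' 
python3 lab.py
```

```text
time: 13.05
position: [0.6243, 0.0417, 0.0763]
tool_rot: [-3.139, -0.128, 0.0]
ft_force: [-0.4, -1.5, -0.4]
grip_width: 0.005
grip_force: 0.5
13.05 [0.6 0.  0.1] [-0.4 -1.5 -0.4]
top [185. 162.   6.   8.] [0.6 0.2] to nozzle x',y' mm: [1.9 3.6]
top [179.5 134.    7.9   7.4] [0.6 0.2] to nozzle x',y' mm: [-80.9 -23.2]
scene [376.2 200.9   9.8  10.3] [0.6 0.2] to nozzle x',y' mm: [-81.  -24.5]
scene [352.5 180.5   8.5   5.7] [0.6 0.2] to nozzle x',y' mm: [ 1.  -4.1]
scene [374.5 183.   16.2   5.8] [0.6 0.2] to nozzle x',y' mm: [-29.4 -52.3]
pos mm [624.3  41.7  76.3]
```

```bash
python3 - <<'E'
from h import *
o=[]
for n in("top","scene"):
    d=cam(n); q=proj(d,[[.558,.182,.13],[.558,.182,.102],[.558,.182,.17]]); print(n,q)
    u,v=q[0].astype(int); s=10
    c=cv2.resize(d["image"][v-28:v+28,u-19:u+20,::-1],None,fx=s,fy=s,interpolation=cv2.INTER_NEAREST).copy()
    for p,col in zip(q,((0,0,255),(255,0,0),(0,200,0))):
        cv2.circle(c,tuple(((p-[u-19,v-28]+.5)*s).astype(int)),4,col,-1)
    o.append(c)
cv2.imwrite("pics/nz.png",np.hstack(o))
E
```

```text
top [[181.9932412  158.48769368]
 [183.82910539 161.25867129]
 [179.21022128 154.28666763]]
scene [[352.99856534 174.33808442]
 [351.33277383 181.25309801]
 [355.49095729 163.97063762]]
```

View pics/nz.png

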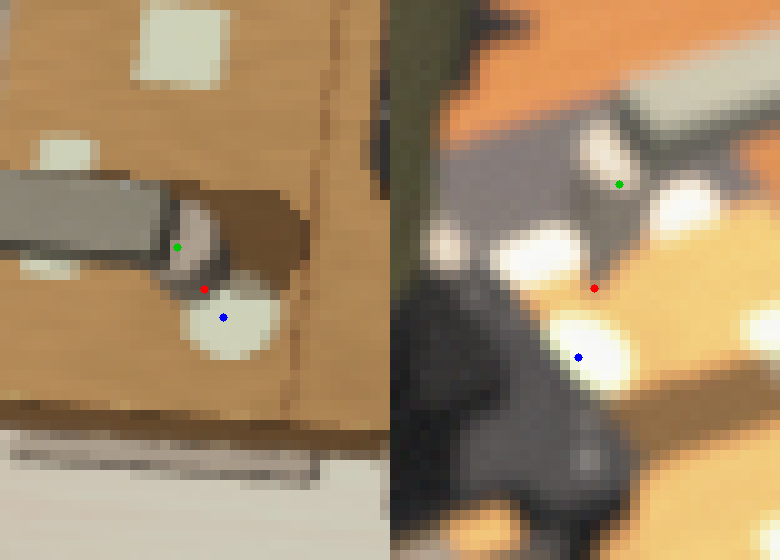

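The projected nozzle tip (red) sits on the tip in both views at (205,290) and (594,288). The round label is about 1–2 mm short in y. Nudging, then pausing.

```bash
python3 -m jog '[[[-5,-3,0,0,0,0,0],[-5,-6,0,0,0,0,0],[-5,-7.5,0,0,0,0,0],[-5,-7.5,0,0,0,0,0],[-5,-7.5,0,0,0,0,0]]]' 
python3 lab.py
```

```text
time: 13.75
position: [0.619, 0.0489, 0.0767]
tool_rot: [-3.139, -0.128, -0.001]
ft_force: [0.5, -0.0, 0.6]
grip_width: 0.007
grip_force: 0.0
13.75 [0.6 0.  0.1] [ 0.5 -0.   0.6]
top [185.2 161.9   6.3   8.5] [0.6 0.2] to nozzle x',y' mm: [1.6 4.2]
top [179.5 134.    7.9   7.4] [0.6 0.2] to nozzle x',y' mm: [-80.9 -23.2]
scene [376.2 200.9   9.8  10.3] [0.6 0.2] to nozzle x',y' mm: [-81.  -24.5]
scene [374.5 183.   16.2   5.8] [0.6 0.2] to nozzle x',y' mm: [-29.4 -52.3]
pos mm [619.   48.9  76.7]
```

```bash
python3 -m jog '[[[0,-1,0,0,0,0,0],[0,-2,0,0,0,0,0],[0,-2,0,0,0,0,0],[0,-2,0,0,0,0,0]]]' 
python3 lab.py
```

```text
time: 14.25
position: [0.6188, 0.0498, 0.0765]
tool_rot: [3.138, 0.127, 0.0]
ft_force: [0.5, -3.4, 0.0]
grip_width: 0.003
grip_force: 1.3
14.25 [0.6 0.  0.1] [ 0.5 -3.4  0. ]
top [184.5 162.    5.8   8. ] [0.6 0.2] to nozzle x',y' mm: [2.  2.2]
top [179.3 134.1   8.2   7.2] [0.6 0.2] to nozzle x',y' mm: [-80.7 -23.7]
scene [376.2 200.9   9.8  10.3] [0.6 0.2] to nozzle x',y' mm: [-81.  -24.5]
scene [375.2 182.7  15.3   5.8] [0.6 0.2] to nozzle x',y' mm: [-29.5 -54.4]
pos mm [618.8  49.8  76.5]
```

```bash
python3 -m jog '[[[0,2,0,0,0,0,0],[0,4,0,0,0,0,0],[0,4,0,0,0,0,0],[0,4,0,0,0,0,0],[0,4,0,0,0,0,0],[0,4,0,0,0,0,0],[0,4,0,0,0,0,0],[0,4,0,0,0,0,0],[0,4,0,0,0,0,0],[0,4,0,0,0,0,0]]]'
python3 -m jog '[[[0,0,0,0,0,0,0],[0,0,0,0,0,0,0],[0,0,0,0,0,0,0],[0,0,0,0,0,0,0],[0,0,0,0,0,0,0],[0,0,0,0,0,0,0],[0,0,0,0,0,0,0],[0,0,0,0,0,0,0],[0,0,0,0,0,0,0],[0,0,0,0,0,0,0]]]'
python3 -m jog '[[[0,0,0,0,0,0,0],[0,0,0,0,0,0,0],[0,0,0,0,0,0,0],[0,0,0,0,0,0,0],[0,0,0,0,0,0,0]]]'
python3 lab.py
```

```text
time: 15.35
position: [0.6189, 0.0466, 0.0765]
tool_rot: [3.139, 0.128, -0.0]
ft_force: [0.3, 0.3, 0.7]
grip_width: 0.005
grip_force: 0.0
time: 16.35
position: [0.6189, 0.0467, 0.0765]
tool_rot: [3.139, 0.128, -0.0]
ft_force: [-0.1, 0.4, -0.6]
grip_width: 0.007
grip_force: 0.0
time: 16.85
position: [0.6189, 0.0466, 0.0765]
tool_rot: [3.139, 0.128, -0.0]
ft_force: [0.8, 0.5, 0.5]
grip_width: 0.008
grip_force: 0.0
16.85 [0.6 0.  0.1] [0.8 0.5 0.5]
top [184.5 162.    5.8   8. ] [0.6 0.2] to nozzle x',y' mm: [2.  2.2]
top [179.2 134.    8.2   7.2] [0.6 0.2] to nozzle x',y' mm: [-80.8 -24.2]
scene [376.2 200.9   9.8  10.3] [0.6 0.2] to nozzle x',y' mm: [-81.  -24.5]
scene [354.  180.6   6.6   4. ] [0.6 0.2] to nozzle x',y' mm: [-1.  -7.4]
scene [375.2 182.7  15.3   5.8] [0.6 0.2] to nozzle x',y' mm: [-29.5 -54.4]
pos mm [618.9  46.6  76.5]
```

Round label pause done. Now the square label: x push of about -81 mm.

```bash
python3 -m jog '[[[-8,2,0,0,0,0,0],[-18,4,0,0,0,0,0],[-26,6,0,0,0,0,0],[-36,6,0,0,0,0,0],[-48,6,0,0,0,0,0],[-60,6,0,0,0,0,0],[-72,6,0,0,0,0,0],[-84,6,0,0,0,0,0],[-93,6,0,0,0,0,0],[-98,6,0,0,0,0,0]]]'
python3 -m jog '[[[0,0,0,0,0,0,0],[0,0,0,0,0,0,0]]]'
python3 lab.py
```

```text
time: 17.95
position: [0.5207, 0.0325, 0.0768]
tool_rot: [3.138, 0.128, -0.0]
ft_force: [3.7, -0.0, -1.6]
grip_width: 0.005
grip_force: 1.6
time: 18.15
position: [0.5209, 0.0325, 0.0763]
tool_rot: [3.139, 0.128, -0.003]
ft_force: [0.4, 0.6, 0.8]
grip_width: 0.006
grip_force: 0.0
18.15 [0.5 0.  0.1] [0.4 0.6 0.8]
top [181.  186.5   7.    8. ] [0.5 0.2] to nozzle x',y' mm: [74.4  1.5]
top [163.5 175.5  13.    5. ] [0.5 0.2] to nozzle x',y' mm: [ 46.9 -52.3]
top [175.5 159.5   5.    7. ] [0.6 0.2] to nozzle x',y' mm: [ -3.1 -24.5]
scene [360.3 179.6   8.5   9.8] [0.6 0.2] to nozzle x',y' mm: [ -4.7 -24.5]
scene [362.  166.    7.1   5.7] [0.5 0.2] to nozzle x',y' mm: [ 34.3 -53.7]
scene [338.  162.    8.5   7.1] [0.5 0.2] to nozzle x',y' mm: [73.1 -1.7]
pos mm [520.9  32.5  76.3]
```

```bash
python3 -m jog '[[[-2,0,0,0,0,0,0],[-5,0,0,0,0,0,0],[-5,0,0,0,0,0,0],[-1,8,0,0,0,0,0],[3,18,0,0,0,0,0],[3,26,0,0,0,0,0],[3,34,0,0,0,0,0],[3,40,0,0,0,0,0],[3,42,0,0,0,0,0],[3,42,0,0,0,0,0]]]'
python3 -m jog '[[[0,0,0,0,0,0,0],[0,0,0,0,0,0,0]]]'
python3 lab.py
```

```text
time: 19.25
position: [0.5279, -0.01, 0.0765]
tool_rot: [3.138, 0.127, -0.001]
ft_force: [-0.4, -0.8, 0.3]
grip_width: 0.007
grip_force: 0.0
time: 19.45
position: [0.5276, -0.0095, 0.0764]
tool_rot: [3.138, 0.128, -0.002]
ft_force: [0.1, 0.2, 0.0]
grip_width: 0.009
grip_force: 0.0
19.45 [ 0.5 -0.   0.1] [0.1 0.2 0. ]
top [187. 188.   8.   8.] [0.5 0.2] to nozzle x',y' mm: [77.2 19. ]
top [169.6 176.9   5.2  14.3] [0.5 0.2] to nozzle x',y' mm: [ 49.4 -34.4]
top [182.  161.5   5.    8. ] [0.6 0.2] to nozzle x',y' mm: [ 1.2 -5.1]
scene [353.5 180.5   7.   11. ] [0.6 0.2] to nozzle x',y' mm: [-0.1 -6.5]
scene [330.5 163.5   7.    9. ] [0.5 0.2] to nozzle x',y' mm: [76.6 19.6]
pos mm [527.6  -9.5  76.4]
```

```bash
python3 -m jog '[[[0,3,0,0,0,0,0],[0,6,0,0,0,0,0],[0,6,0,0,0,0,0],[0,3,0,0,0,0,0],[-5,2,0,0,0,0,0],[-9,2,0,0,0,0,0],[-11,2,0,0,0,0,0],[-11,2,0,0,0,0,0],[-11,2,0,0,0,0,0]]]'
python3 lab.py
```

```text
time: 20.45
position: [0.5174, -0.0119, 0.0767]
tool_rot: [3.139, 0.128, 0.0]
ft_force: [0.9, 1.3, 0.2]
grip_width: 0.009
grip_force: 0.4
20.45 [ 0.5 -0.   0.1] [0.9 1.3 0.2]
top [189. 189.   8.   8.] [0.5 0.2] to nozzle x',y' mm: [79.6 25. ]
top [171.5 178.   14.    5. ] [0.5 0.2] to nozzle x',y' mm: [ 52.2 -28.6]
top [184. 162.   6.   8.] [0.6 0.2] to nozzle x',y' mm: [2.2 0.8]
scene [351.5 180.5   7.   11. ] [0.6 0.2] to nozzle x',y' mm: [ 2.  -1.7]
scene [328.5 163.    8.    9. ] [0.5 0.2] to nozzle x',y' mm: [80.4 23.6]
scene [351.2 161.4   8.5  10.8] [0.5 0.2] to nozzle x',y' mm: [ 60.4 -35.4]
pos mm [517.4 -11.9  76.7]
```

Square label is within about 1 mm. Pausing.

```bash
python3 -m jog '[[[2,0,0,0,0,0,0],[4,0,0,0,0,0,0],[4,0,0,0,0,0,0],[4,0,0,0,0,0,0],[4,0,0,0,0,0,0],[4,0,0,0,0,0,0],[4,0,0,0,0,0,0],[4,0,0,0,0,0,0],[4,0,0,0,0,0,0],[4,0,0,0,0,0,0]]]'
python3 -m jog '[[[0,0,0,0,0,0,0],[0,0,0,0,0,0,0],[0,0,0,0,0,0,0],[0,0,0,0,0,0,0],[0,0,0,0,0,0,0],[0,0,0,0,0,0,0],[0,0,0,0,0,0,0],[0,0,0,0,0,0,0],[0,0,0,0,0,0,0],[0,0,0,0,0,0,0]]]'
python3 -m jog '[[[0,0,0,0,0,0,0],[0,0,0,0,0,0,0],[0,0,0,0,0,0,0],[0,0,0,0,0,0,0],[0,0,0,0,0,0,0]]]'
python3 lab.py
```

```text
time: 21.55
position: [0.5214, -0.0114, 0.0765]
tool_rot: [3.139, 0.128, 0.0]
ft_force: [0.3, 1.0, 0.5]
grip_width: 0.006
grip_force: 0.0
time: 22.55
position: [0.5214, -0.0115, 0.0765]
tool_rot: [3.139, 0.128, -0.0]
ft_force: [0.7, -0.0, 0.6]
grip_width: 0.003
grip_force: 0.0
time: 23.05
position: [0.5214, -0.0115, 0.0765]
tool_rot: [3.139, 0.128, -0.0]
ft_force: [0.9, 1.0, -0.2]
grip_width: 0.007
grip_force: 0.0
23.05 [ 0.5 -0.   0.1] [ 0.9  1.  -0.2]
top [189. 189.   8.   8.] [0.5 0.2] to nozzle x',y' mm: [79.6 25. ]
top [171.5 178.   14.    5. ] [0.5 0.2] to nozzle x',y' mm: [ 52.2 -28.6]
top [184. 162.   6.   8.] [0.6 0.2] to nozzle x',y' mm: [2.2 0.8]
scene [351.5 180.5   7.   11. ] [0.6 0.2] to nozzle x',y' mm: [ 2.  -1.7]
scene [328.5 163.    8.    9. ] [0.5 0.2] to nozzle x',y' mm: [80.4 23.6]
scene [351.2 161.4   8.5  10.8] [0.5 0.2] to nozzle x',y' mm: [ 60.4 -35.4]
pos mm [521.4 -11.5  76.5]
```

```bash
python3 -m jog '[[[0,6,0,0,0,0,0],[0,15,0,0,0,0,0],[0,25,0,0,0,0,0],[0,30,0,0,0,0,0],[0,31,0,0,0,0,0],[2,29,0,0,0,0,0],[10,26,0,0,0,0,0],[18,25,0,0,0,0,0],[24,25,0,0,0,0,0],[30,25,0,0,0,0,0]]]'
python3 -m jog '[[[10,0,0,0,0,0,0],[22,0,0,0,0,0,0],[32,0,0,0,0,0,0],[39,0,0,0,0,0,0],[42,0,0,0,0,0,0],[42,0,0,0,0,0,0],[42,0,0,0,0,0,0]]]'
python3 lab.py
```

```text
time: 24.15
position: [0.5528, -0.0337, 0.0763]
tool_rot: [3.139, 0.129, -0.005]
ft_force: [-4.2, -0.2, 2.6]
grip_width: 0.005
grip_force: 2.0
time: 24.85
position: [0.5958, -0.0307, 0.0767]
tool_rot: [3.139, 0.128, 0.003]
ft_force: [0.6, 1.0, 0.4]
grip_width: 0.007
grip_force: 0.0
24.85 [ 0.6 -0.   0.1] [0.6 1.  0.4]
top [201. 174.   8.   8.] [0.5 0.1] to nozzle x',y' mm: [33.2 53.6]
top [182.9 164.4   5.1  11.2] [0.5 0.2] to nozzle x',y' mm: [ 9.4 -1.3]
top [195.  146.5   7.    8. ] [0.6 0.2] to nozzle x',y' mm: [-46.9  26.6]
scene [351.7 197.6   9.2  10.4] [0.6 0.2] to nozzle x',y' mm: [-46.8  26.8]
scene [328.  178.5   7.   10. ] [0.5 0.1] to nozzle x',y' mm: [32.9 51.3]
scene [351.  179.5  14.8   6.2] [0.6 0.2] to nozzle x',y' mm: [ 5.5 -2.3]
pos mm [595.8 -30.7  76.7]
```

```bash
python3 -m jog '[[[2,0,0,0,0,0,0],[5,0,0,0,0,0,0],[6,0,0,0,0,0,0],[6,0,0,0,0,0,0],[2,2,0,0,0,0,0],[1,5,0,0,0,0,0],[1,8,0,0,0,0,0],[1,8.5,0,0,0,0,0],[1,8.5,0,0,0,0,0]]]'
python3 lab.py
```

```text
time: 25.85
position: [0.5968, -0.0387, 0.0765]
tool_rot: [-3.139, -0.128, 0.0]
ft_force: [-0.9, 1.4, 0.4]
grip_width: 0.006
grip_force: 0.6
25.85 [ 0.6 -0.   0.1] [-0.9  1.4  0.4]
top [201.  172.5   7.    8. ] [0.5 0.1] to nozzle x',y' mm: [28.8 53.1]
top [183.5 163.5   9.    5. ] [0.6 0.2] to nozzle x',y' mm: [ 6.7 -0.1]
top [196.  144.8   8.2   7.5] [0.6 0.2] to nozzle x',y' mm: [-52.3  28.9]
scene [352.5 199.4   9.2  10.8] [0.6 0.2] to nozzle x',y' mm: [-52.4  27.9]
scene [328.5 180.    8.    9. ] [0.5 0.1] to nozzle x',y' mm: [27.9 52.6]
scene [351.2 180.5  13.4   6.2] [0.6 0.2] to nozzle x',y' mm: [ 2.4 -1.1]
pos mm [596.8 -38.7  76.5]
```

Oblong is within 1 mm. Backing off, rising and waiting.

```bash
python3 -m jog '[[[-4,-5,0,0,0,0,0],[-8,-12,0,0,0,0,0],[-8,-12,-10,0,0,0,0],[-8,-12,-40,0,0,0,0],[-8,-12,-80,0,0,0,0],[-8,-12,-110,0,0,0,0],[-8,0,-120,0,0,0,0],[-8,40,-120,0,0,0,0],[-8,70,-120,0,0,0,0],[-8,80,-120,0,0,0,0]]]'
python3 -m jog '[[[0,0,0,0,0,0,0],[0,0,0,0,0,0,0],[0,0,0,0,0,0,0],[0,0,0,0,0,0,0],[0,0,0,0,0,0,0],[0,0,0,0,0,0,0],[0,0,0,0,0,0,0],[0,0,0,0,0,0,0],[0,0,0,0,0,0,0],[0,0,0,0,0,0,0]]]'
python3 lab.py
```

```text
time: 26.95
position: [0.5946, -0.1251, 0.196]
tool_rot: [3.137, 0.118, -0.002]
ft_force: [0.0, -0.3, 0.9]
grip_width: 0.006
grip_force: 0.0
time: 27.95
position: [0.5954, -0.1194, 0.1965]
tool_rot: [3.139, 0.128, -0.0]
ft_force: [0.6, -0.1, 0.4]
grip_width: 0.004
grip_force: 0.0
27.95 [ 0.6 -0.1  0.2] [ 0.6 -0.1  0.4]
top [201.  172.5   7.    8. ] [0.5 0.1] to nozzle x',y' mm: [28.8 53.1]
top [183.5 163.5   5.    9. ] [0.6 0.2] to nozzle x',y' mm: [ 6.7 -0.1]
top [196.  144.8   8.2   7.5] [0.6 0.2] to nozzle x',y' mm: [-52.3  28.9]
scene [352.5 199.    9.4   9.8] [0.6 0.2] to nozzle x',y' mm: [-51.5  27.2]
scene [328.5 180.    8.    9. ] [0.5 0.1] to nozzle x',y' mm: [27.9 52.6]
scene [351.5 180.5  14.1   5.7] [0.6 0.2] to nozzle x',y' mm: [ 2.  -1.7]
pos mm [ 595.4 -119.4  196.5]
```

View pics/L_scene.png

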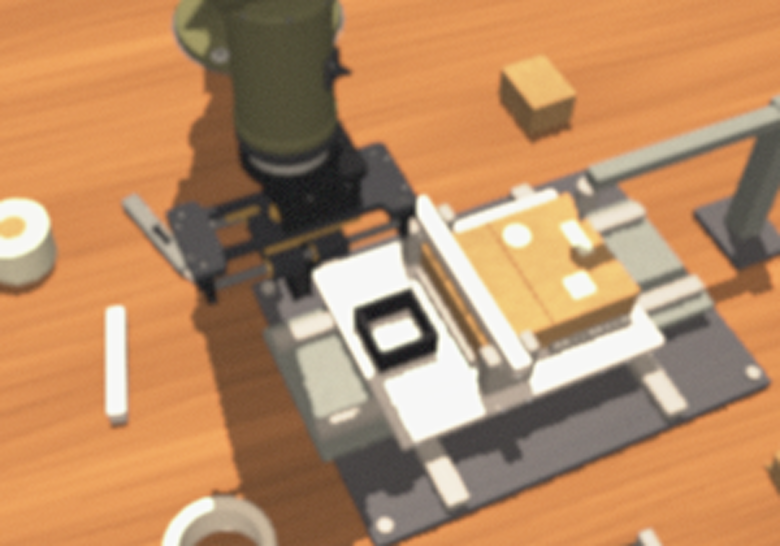

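The bar rests in both notches ((425,205) to (520,365)), the oblong label at (575,237) is under the nozzle, and the hand is clear. Handing in.

```bash
python3 -m jog '[[[0,0,0,0,0,0,0],[0,0,0,0,0,0,0],[0,0,0,0,0,0,0],[0,0,0,0,0,0,0],[0,0,0,0,0,0,0],[0,0,0,0,0,0,0]]]' && python3 -c "
from bench import ctrl
print(ctrl.close_job())"
```

```text
time: 28.65
position: [0.5954, -0.1193, 0.1965]
tool_rot: [3.139, 0.128, -0.0]
ft_force: [-0.4, -0.1, -0.5]
grip_width: 0.004
grip_force: 0.0
the job is handed in; nothing more can be done
None
```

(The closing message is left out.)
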